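Hold the matching corbel against the cabinet stile for screwing

TASK

Pick the one scroll bracket whose back notch matches the tongue on the upright cabinet stile, fit it over the tongue with its back flat on the stile's face and its top flush with the stile's top, and press it against the face with a steady push of about 10 N (keep it between 5 and 18 N) for a few seconds. Finish while still gripping and pressing it there, so that a colleague can drive the screws from behind: do not let go. Leave the other two brackets and everything else on the bench where they are.

Things in the scene. Friction and masses are not known exactly. Their poses are not given: they have to be found in the camera images.
- corbel_wide: Light wood scroll bracket, 0.1 to 0.2 kg, standing on its foot: 46 mm wide (y), 60 tall, foot 55 deep (x -27.5 to 27.5), scroll nose overhanging at the top to x = -52.5. Origin: middle of the underside; z up, +x out of its flat back, -x to the nose. Full-height notch in the back, 26 mm wide, 14 deep: the one that fits the tongue. Grip across its flat sides.
- corbel_narrow: Light wood scroll bracket, 0.1 to 0.2 kg, standing on its foot: 46 mm wide (y), 60 tall, foot 55 deep (x -27.5 to 27.5), scroll nose overhanging at the top to x = -52.5. Origin: middle of the underside; z up, +x out of its flat back, -x to the nose. Its back notch is only 12 mm wide and does not fit. Leave alone.
- corbel_plain: Light wood scroll bracket, 0.1 to 0.2 kg, standing on its foot: 46 mm wide (y), 60 tall, foot 55 deep (x -27.5 to 27.5), scroll nose overhanging at the top to x = -52.5. Origin: middle of the underside; z up, +x out of its flat back, -x to the nose. Its back has no notch and does not fit. Leave alone.
- corbel_wide_back (a point): Point in the plane of corbel_wide's back face, mid-width, at its top edge: x = 27.5, y = 0, z = 60 mm in that body's frame; same axes.
- stile: Light wood board fixed rigidly upright on a fixed plywood base: 120 mm wide (y), 30 thick, top 120 above the bench. Base 18 thick, 180 wide, reaching 50 out in front. Flat front face at x = 0, looking to -x; from it a tongue 20 mm wide stands 12 out along the middle (y = 0), base to top. Origin: below the face, mid-width, on the bench; z up.
- stile_face (a point): Top edge of the stile's front face, mid-width, 120 mm above the bench; axes as the stile. Seated, the bracket's back lies in this face's plane, the tongue in its notch, axes as the stile's, its top level with this point, so its underside is 60 mm above the bench (42 above the base), carried by the gripper alone.
- chisel: screwdriver-like carving chisel with a blue handle, lying on the bench; leave alone
- glue: white glue bottle, 60 mm across, 160 mm tall, standing; leave alone
- spray: green spray can, 60 mm across, 180 mm tall, standing; leave alone
- tin: open steel tin, 72 mm across, 60 mm tall; leave alone
- offcut: darker wood offcut 140 x 45 x 30 mm, lying on the bench; leave alone
- pins: glass jar with a metal lid, 60 mm across, 65 mm tall; leave alone
Things that resemble listed ones, but are neither listed nor needed, are in the scene too. Leave any green or pink look-alike of the corbel_wide alone. Of the things that look like the stile, take the one that is farthest from the robot's base at the start.

How it is judged:
By the outcome, as a careful person would: the job done as asked, in the order asked, and still so for the second after the job is handed in, while the arm keeps its last pose, push and grip.
It also fails if it takes over 69 s, if anything falls off the work surface, if the arm or the gripper's body presses on something with over 40 N, if the wrist force passes 120 N, or if a joint passes its speed limit or range.

ROBOT

A 7-joint arm with a two-finger parallel gripper is mounted at the origin on the work surface. World frame = base frame: x ahead of the robot, y to its left, z up, the work surface at z = 0. Lengths are in m, angles in rad, forces in N, time in s.
With the tool pointing down it reaches from about 0.425 to 0.925 m from the base axis. Payload 6.8 kg.
Tool frame: the origin (TCP) lies between the finger pads; the fingertips stand 14 mm ahead of it and the grasp point (between the pads) lies 5 mm behind it; z points along the fingers, y is the line along which they close (so a half turn about z gives the same grasp; the last joint's range is limited). The gripper opens to 85 mm and grips with 20 to 120 N. Pads are 22 mm wide; open, the fingers measure 114 mm over their backs; the gripper's body (76 mm by 85 mm) begins 54 mm behind the grasp point. The pads swing forward as they close: fully open they stand 13 mm farther back than shut.
Start: joints at [-1.374, 0.477, 0.022, 1.555, -0.011, 1.109, -0.083], TCP at [0.203, 0.644, 0.245] pointing down, gripper open.
Joint ranges: [-2.96, 2.96], [-0.34, 2.1], [-1.41, 1.46], [0.24, 2.44], [-1.37, 4.51], [0.17, 1.92], [-2.96, 2.96]. Speed limits (rad/s): [2.39, 2.39, 3.14, 3.14, 3.14, 3.14, 3.14].

INTERFACE

Orientations are given as a rotation vector (axis times angle).
In Python, from bench import r, eyes, ticket gives the robot as it stands. The module is installed in compiled form; this text tells all that it offers.
- The arm moves only by the tool arm_command, never from a script. Its argument "plan" is text: rows parted by semicolons, each of 4 numbers parted by spaces: the shift along the tool's x, y, z in m, then the turn about the tool's z in degrees. In form: tx ty tz yaw; .... A call has 1 to 20 rows; each row shifts and turns the commanded pose from where the row before left it, along the tool's axes as they then stand; what a row does not reach is not made up. A row lasts 1/8 s, in which the tool goes at most 62.5 mm and 10.7 degrees, less where a joint would pass 70% of its speed; a pose out of reach is approached as far as the arm can. A call is refused whole if a number of a shift passes 0.0625 or a number of a turn 10.7, either way. A call with a gripper value outside its range is refused whole. "hand" is the closure, from -1 (fully open) to 1 (shut), set as the call begins (left out, the last holds). The fingers move at their own pace and stop on an object; "grip_force" is the grip in N (left out, the last holds). Time passes only in rows, so rows that do not move let the fingers close. It gives the time, the measured TCP pose, the force, the opening and the grip force at its end, in the units of the state.
- r.get_obs(): the state, without advancing time (a new reading comes with each control period).
- eyes.grab_frame(name): name is "scene" or "top"; returns (picture, depth): 384x512x3 uint8, red, green, blue; 384x512 float32, m along the optical axis (not along the pixel's ray), 0 where there is no reading.
- eyes.calibration(name): a dict with "fov_y" (degrees; the focal length in pixels is half the picture's height over the tangent of half this angle, whatever the lens; pixels are square), "cx", "cy" (the principal point, pixels), "k1" (the pictures are not rectified: a ray, as slopes to the right and down, at radius r is drawn at 1 + k1 r^2 times it, then the intrinsics apply), "origin" and "attitude" of the camera in the world. Camera axes: x right, y up, looking along -z (the intrinsics and any distortion apply to the point x, -y, -z); pixel columns grow to the right and rows downward; lengths in m; the calibration is good to about 2 mm. A picture is of the moment at which its call begins. calibration takes no time and is no camera call.
- ticket.hand_in(): hands the job in; it is judged then, once.
The state is a dict: "clock": time; "joints": joint angles; "qvel": joint speeds; "tau": joint torques, N m; "tcp_pos": TCP position; "orientation": TCP orientation; "contact_force": force on the tool from outside, world axes, zero at the start; "moment": the same for the moment, N m; "grip_width": finger opening in m; "gripper_force": force on a finger pad.
Only numpy, scipy, OpenCV 4.12 (cv2) and the standard library are available. Lean on these libraries where they do the work, as an engineer would, in place of code of your own. Each camera call takes 0.05 s, during which the arm holds its last target. There are 200 camera calls.

## Working session

There is one attempt and no reset: what is moved stays moved. The work goes in short steps, Python scripts to look and compute and a tool call to move; the robot and the scene stay as the last step left them, time stands still between calls to the robot, and variables do not carry over. Pictures are saved under pics/ and viewed, at most 10 in all, crops included, and the job is handed in when it is done.

Besides the shell and the picture viewer there is one more tool, called as name(argument=value, ...) on one line, values as JSON. arm_command: Moves the arm, as the interface text tells. Its arguments: {"type":"object","properties":{"plan":{"type":"string"},"hand":{"type":"number"},"grip_force":{"type":"number"}},"required":["plan"]}

```bash
mkdir -p pics
cat > h.py <<'E'
import numpy as np, cv2
from scipy.spatial.transform import Rotation as R
from bench import r, eyes, ticket
def cam(n):
    c=eyes.calibration(n); f=192/np.tan(np.radians(c["fov_y"])/2)
    K=np.array([[f,0,c["cx"]],[0,f,c["cy"]],[0,0,1.]]); a=np.array(c["attitude"],float)
    A=a if a.shape==(3,3) else (R.from_rotvec(a).as_matrix() if a.size==3 else R.from_quat(a).as_matrix())
    return c,K,A
def cloud(n,depth):
    c,K,A=cam(n); h,w=depth.shape
    u,v=np.meshgrid(np.arange(w),np.arange(h))
    p=np.stack([u,v],-1).reshape(-1,1,2).astype(float)
    # distortion: r in undistorted slopes -> OpenCV model
    s=cv2.undistortPoints(p,K,np.array([c["k1"],0,0,0,0.])).reshape(h,w,2)
    P=np.stack([s[...,0]*depth,-s[...,1]*depth,-depth],-1)
    return P@A.T+np.array(c["origin"])
def grab(n,save=None):
    im,d=eyes.grab_frame(n)
    if save: cv2.imwrite("pics/"+save,cv2.cvtColor(im,cv2.COLOR_RGB2BGR))
    return im,d,cloud(n,d)
E
python3 - <<'E'
from h import *
for n in("scene","top"):
    print(eyes.calibration(n))
    im,d,P=grab(n,n+"0.png"); np.savez("/tmp/"+n+"0.npz",im=im,d=d,P=P)
    print(np.median(P[...,2][d>0]))
o=r.get_obs(); print(o["tcp_pos"],o["orientation"],o["contact_force"],o["grip_width"],R.from_rotvec(o["orientation"]).as_matrix().round(3))
E
```

```text
{'fov_y': 57.65810998229928, 'cx': 257.42057972468274, 'cy': 199.2709212975502, 'k1': -0.08166597059534393, 'origin': array([ 1.06696278, -0.31668188,  0.75429573]), 'attitude': array([0.68646815, 0.45629276, 1.0559516 ])}
-0.0005503892720032377
{'fov_y': 43.945042424022425, 'cx': 257.87242501022615, 'cy': 187.58152823722168, 'k1': -0.15000085892204895, 'origin': array([ 0.35965788, -0.02251138,  1.57827144]), 'attitude': array([ 0.05466069, -0.05063511, -1.54092979])}
-0.0014142433833783663
[0.20244659 0.64338789 0.2444318 ] [-4.76962631e-01 -3.10500763e+00  2.59360946e-03] [ 0.08901098  0.1106337  -0.74414959] 0.08511900353122241 [[-0.954  0.3   -0.   ]
 [ 0.3    0.954 -0.002]
 [-0.    -0.002 -1.   ]]
```

View pics/scene0.png

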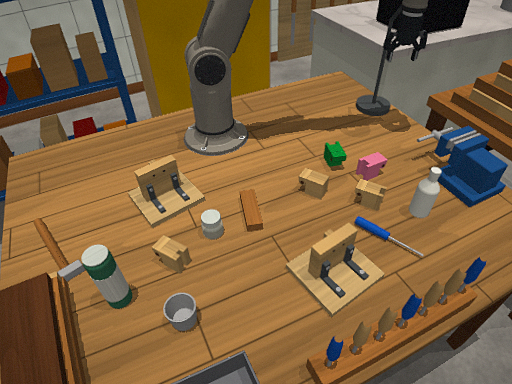

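View pics/top0.png

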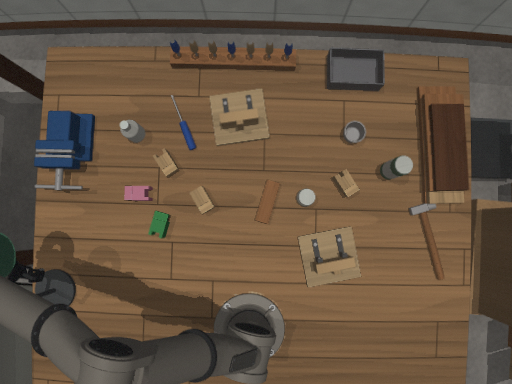

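The top view shows three wood brackets at about (166,163), (202,200) and (346,184). The far stile is at (239,117), with its tongue facing the robot; the near stile at (330,257) is the decoy. Next I'll zoom in.

Run:
```python
from h import *
t=cv2.imread("pics/top0.png"); s=cv2.imread("pics/scene0.png")
def c(i,u,v,h=28): return cv2.resize(i[v-h:v+h,u-h:u+h],(260,260),interpolation=cv2.INTER_CUBIC)
a=np.hstack([c(t,166,163,20),c(t,202,200,20),c(t,346,184,20)])
b=np.hstack([c(s,368,193,24),c(s,313,182,24),c(s,172,253,24)])
cv2.imwrite("pics/crop1.png",np.vstack([a,b]))
Z=np.load("/tmp/top0.npz");P=Z["P"];print(P[163,166],P[200,202],P[184,346],P[117,239],P[122,240])
cv2.imwrite("pics/crop2.png",np.hstack([cv2.resize(t[82:152,204:274],(400,400),interpolation=cv2.INTER_CUBIC),cv2.resize(s[215:315,285:385],(400,400),interpolation=cv2.INTER_CUBIC)]))
```

```text
[0.53302121 0.28219205 0.05808827] [0.41689116 0.16039464 0.06028009] [ 0.48154142 -0.2995637   0.0623345 ] [0.67711402 0.04804247 0.11648835] [0.66122267 0.04436734 0.11697924]
```

View pics/crop1.png

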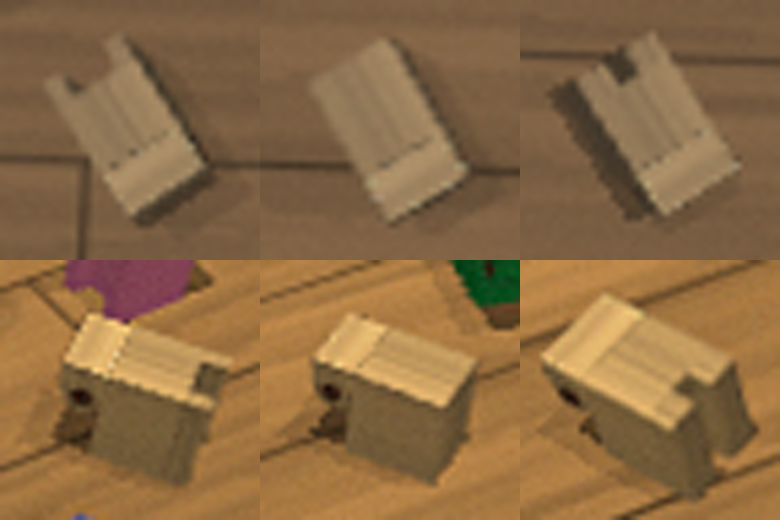

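View pics/crop2.png

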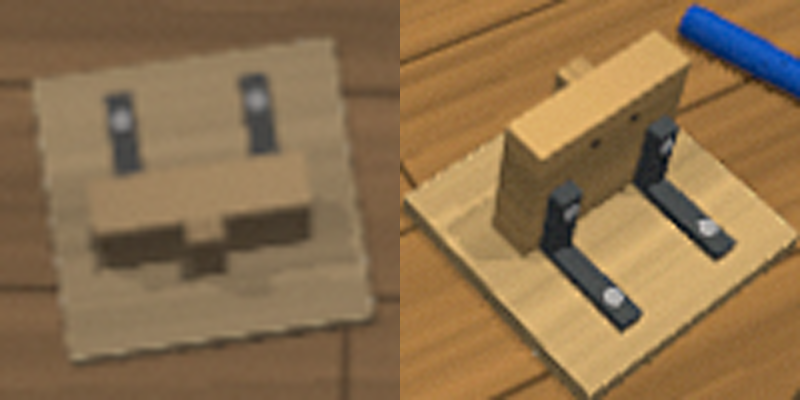

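```bash
cat >> h.py <<'E'
from scipy.optimize import minimize
from matplotlib.path import Path as _P
E
sed -i '$d' h.py
cat >> h.py <<'E'
BR=np.array([[-.0525,-.023],[.0275,-.023],[.0275,-.013],[.0135,-.013],[.0135,.013],[.0275,.013],[.0275,.023],[-.0525,.023]])
ST=np.array([[0,-.06],[.03,-.06],[.03,.06],[0,.06],[0,.01],[-.012,.01],[-.012,-.01],[0,-.01]])
def onplane(P,n,h):
    o=np.array(eyes.calibration(n)["origin"]); d=P-o
    return o+d*((h-o[2])/d[...,2:])
def fit(views,poly,h,x0,rad,tol=.006,s=.0015):
    """pose (x,y,yaw) of a flat outline at height h; views: [(name,cloud)]"""
    data=[]
    for n,P in views:
        q=onplane(P,n,h)[...,:2]; m=np.hypot(*(q-np.array(x0[:2])).transpose(2,0,1))<rad
        data.append((q[m],(np.abs(P[...,2][m]-h)<tol).astype(float)))
    def cost(p):
        c,sn=np.cos(p[2]),np.sin(p[2]); e=0
        pl=(poly*1e3).astype(np.float32)
        for q,m in data:
            l=((q-p[:2])@np.array([[c,-sn],[sn,c]])*1e3).astype(np.float32)
            sd=np.array([cv2.pointPolygonTest(pl,(float(a),float(b)),True) for a,b in l])/1e3
            e+=np.mean((1/(1+np.exp(-sd/s))-m)**2)
        return e
    best=min((minimize(cost,[x0[0],x0[1],x0[2]+k],method="Nelder-Mead",options=dict(initial_simplex=np.array([[0,0,0],[.01,0,0],[0,.01,0],[0,0,.15]])+[x0[0],x0[1],x0[2]+k],xatol=1e-4,fatol=1e-7)) for k in(-.2,0,.2)),key=lambda a:a.fun)
    return best.x,best.fun
E
python3 - <<'E'
from h import *
V=[(n,np.load(f"/tmp/{n}0.npz")["P"]) for n in("top","scene")]
for nm,poly,h,x0 in(("br",BR,.06,(.54,.29,.5)),("st",ST,.12,(.663,.045,.1))):
    for v in(V[:1],V[1:],V):
        x,f=fit(v,poly,h,x0,.1)
        m=[np.median(P[...,2][(np.hypot(P[...,0]-x[0],P[...,1]-x[1])<.06)&(abs(P[...,2]-h)<.01)]) for n,P in v]
        print(nm,v[0][0],len(v),x.round(4),f,np.round(m,4))
E
```

```text
br top 1 [0.547  0.2934 0.6149] 0.01525191711143291 [0.0587]
br scene 1 [0.5515 0.2918 0.6236] 0.015444540814704576 [0.0579]
br top 2 [0.549  0.2929 0.6177] 0.03728583033940631 [0.0587 0.0579]
st top 1 [0.6678 0.048  0.1794] 0.016419856694562217 [0.1186]
st scene 1 [0.6717 0.0466 0.1797] 0.007586072742588314 [0.1181]
st top 2 [0.67  0.047 0.181] 0.031621767303122064 [0.1186 0.1181]h.py:26: RuntimeWarning: divide by zero encountered in divide
  return o+d*((h-o[2])/d[...,2:])
h.py:26: RuntimeWarning: invalid value encountered in multiply
  return o+d*((h-o[2])/d[...,2:])
```

Run:
```python
from h import *
for n,uv in(("scene",[(372,105),(382,75),(385,50),(400,40)]),("top",[(55,290),(20,280)])):
    P=np.load(f"/tmp/{n}0.npz")["P"]
    for u,v in uv: print(n,u,v,P[v,u].round(3))
```

```text
scene 372 105 [0.119 0.642 0.02 ]
scene 382 75 [-0.017  0.799  0.06 ]
scene 385 50 [0.11  0.656 0.243]
scene 400 40 [0.207 0.616 0.32 ]
top 55 290 [0.101 0.653 0.023]
top 20 280 [ 0.009  1.186 -0.761]
```

arm_command(plan="-0.031 -0.0166 0 0;-0.031 -0.0166 0 0;-0.031 -0.0166 0 0;-0.031 -0.0166 0 0;-0.031 -0.0166 0 0;-0.031 -0.0166 0 0;-0.031 -0.0166 0 0;-0.031 -0.0166 0 0;-0.031 -0.0166 0 0;-0.031 -0.0166 0 0;-0.031 -0.0166 0 0;-0.031 -0.0166 0 0;-0.031 -0.0166 0 0;-0.031 -0.0166 0 0;0 0 0 -8.8;0 0 0 -8.8;0 0 0 -8.8;0 0 0 -8.8;0 0 0 -8.8;0 0 0 -8.9", hand=-0.55, grip_force=60)

```text
clock: 2.6
tcp_pos: [0.5465, 0.2918, 0.2448]
orientation: [0.963, -2.989, 0.0]
contact_force: [0.4, 0.2, -0.3]
grip_width: 0.0661
gripper_force: 0.0
```

arm_command(plan="0 0 0.025 0;0 0 0.025 0;0 0 0.025 0;0 0 0.025 0;0 0 0.025 0;0 0 0.025 0;0 0 0.02 0;0 0 0.015 0;0 0 0.015 0;0 0 0.01 0;0 0 0.007 0;0 0 0 0")

```text
clock: 4.1
tcp_pos: [0.5467, 0.2919, 0.028]
orientation: [0.956, -2.992, 0.0]
contact_force: [-0.3, -0.5, 0.9]
grip_width: 0.0666
gripper_force: 0.0
```

arm_command(plan="0 0 0 0;0 0 0 0;0 0 0 0;0 0 0 0;0 0 0 0;0 0 0 0;0 0 0 0;0 0 0 0", hand=1)

```text
clock: 5.1
tcp_pos: [0.5473, 0.2923, 0.029]
orientation: [-0.956, 2.991, 0.001]
contact_force: [-0.2, -0.7, 6.0]
grip_width: 0.0453
gripper_force: 61.8
```

arm_command(plan="0 0 -0.01 0;0 0 -0.015 0;0 0 -0.02 0;0 0 -0.015 0;0.0123 -0.0233 0 0;0.0123 -0.0233 0 0;0.0123 -0.0233 0 0;0.0123 -0.0233 0 0;0.0123 -0.0233 0 0;0.0123 -0.0233 0 0;0.0123 -0.0233 0 0;0.0123 -0.0233 0 0;0.0123 -0.0233 0 0;0.0123 -0.0233 0 0;0 0 0 8.4;0 0 0 8.4;0 0 0 8.3;0 0 0 0;0 0 0 0;0 0 0 0")

```text
clock: 7.6
tcp_pos: [0.5817, 0.0308, 0.0885]
orientation: [-0.285, 3.128, 0.0]
contact_force: [0.9, 0.8, -1.5]
grip_width: 0.0453
gripper_force: 61.3
```

```bash
python3 - 2>/dev/null <<'E'
from h import *
o=r.get_obs(); print(o["tcp_pos"],o["contact_force"],o["grip_width"])
im,d,P=grab("scene","scene1.png"); im2,d2,P2=grab("top","top1.png")
np.savez("/tmp/1.npz",P=P,P2=P2)
a=cv2.resize(im[180:320,240:400],(480,420),interpolation=cv2.INTER_CUBIC);b=cv2.resize(im2[80:185,190:270],(320,420),interpolation=cv2.INTER_CUBIC)
cv2.imwrite("pics/crop3.png",np.hstack([a,b])[...,::-1])
E
```

```text
[0.58171568 0.0308098  0.08847808] [ 0.91445023  0.77740355 -1.4862805 ] 0.04525243303856397
```

View pics/crop3.png

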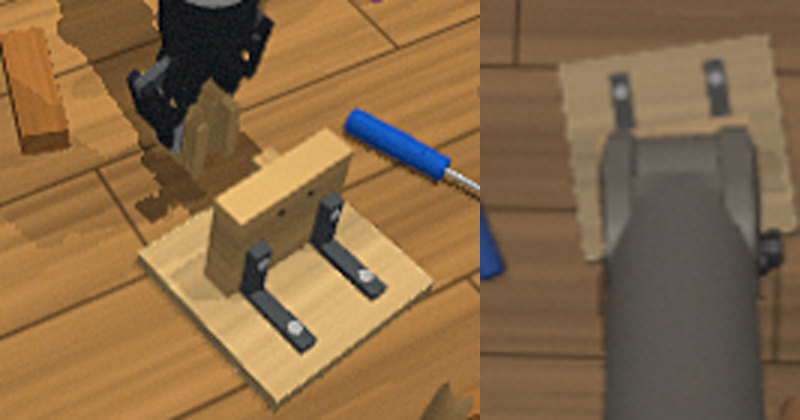

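The scene crop shows the bracket held upright, notch toward the stile, back at about px (300–320, 208–240). I'll measure it relative to the stile.

```bash
python3 - 2>/dev/null <<'E'
from h import *
P=np.load("/tmp/1.npz")["P"]; im=cv2.imread("pics/scene1.png")
xs,f=fit([("scene",P)],ST,.12,(.671,.047,.18),.085); print("stile",xs.round(4),f)
c,s=np.cos(xs[2]),np.sin(xs[2])
L=P.copy(); d=P[...,:2]-xs[:2]; L[...,0]=d@[c,s]; L[...,1]=d@[-s,c]
hsv=cv2.cvtColor(im,cv2.COLOR_BGR2HSV)
m=(L[...,0]>-.12)&(L[...,0]<-.03)&(abs(L[...,1])<.04)&(L[...,2]>.055)&(L[...,2]<.13)&(hsv[...,1]>60)
m[:195]=0
for v in range(204,246,3):
    u=np.where(m[v])[0]
    print(v," ".join(f"{k}:{L[v,k,0]*1e3:.0f},{L[v,k,1]*1e3:.0f},{L[v,k,2]*1e3:.0f}" for k in u))
mm=(abs(L[...,2]-.12)<.008)&(L[...,0]>0)&(L[...,0]<.03)&(abs(L[...,1])<.055); print("stile top z",np.median(L[mm][:,2]))
E
```

```text
stile [0.6717 0.0465 0.1767] 0.05204112529325323
204 
207 309:-99,22,116 310:-95,22,118 311:-95,25,117 312:-92,26,119 313:-89,26,122 314:-85,26,125 318:-77,31,129 319:-76,34,127
210 307:-93,11,117 308:-90,10,120 309:-90,14,117 310:-87,15,119 311:-88,19,115 312:-85,19,118 313:-84,22,117 314:-82,24,118 315:-82,27,116 318:-76,32,118
213 295:-97,-26,127 296:-96,-24,126 297:-99,-17,118 306:-86,0,119 307:-85,3,118 308:-83,5,118 309:-83,8,117 310:-80,9,118 311:-78,9,120 312:-78,13,117 313:-77,16,117 314:-74,17,118 315:-73,19,118 316:-73,22,116 317:-69,22,119
216 302:-78,-21,129 303:-82,-12,119 304:-82,-10,118 305:-79,-9,119 306:-79,-5,118 307:-76,-5,120 308:-76,-2,118 309:-75,0,118 310:-75,4,115 311:-74,7,114 312:-75,11,110 313:-75,15,107 314:-71,15,111 315:-68,15,114 316:-65,15,116 317:-63,16,118 318:-61,18,117 319:-60,20,117
219 301:-77,-24,121 302:-77,-21,119 303:-76,-18,118 304:-75,-15,117 305:-73,-14,118 306:-71,-13,119 307:-75,-5,110 308:-75,-1,107 309:-75,2,106 310:-75,5,103 311:-74,9,101 312:-75,13,98 313:-74,15,98 314:-70,14,101 315:-65,13,106 316:-63,14,108 317:-61,15,109 318:-61,
[... 823 characters left out ...]
101 307:-61,-16,96 308:-61,-13,95 309:-73,5,70 310:-75,10,65 311:-74,13,63 312:-72,14,65 313:-69,15,67 314:-64,13,73 315:-62,15,74 316:-61,17,74 317:-61,21,71 318:-61,24,69
231 296:-92,-22,60 297:-89,-22,62 298:-86,-21,65 299:-83,-20,67 300:-78,-22,73 301:-75,-22,76 302:-71,-22,80 303:-67,-22,84 304:-65,-21,86 305:-61,-22,90 306:-61,-18,87 307:-62,-14,83 308:-75,5,56 314:-63,14,61 315:-61,15,62 316:-60,17,62 317:-61,23,56
234 299:-80,-22,59 300:-78,-21,61 301:-74,-21,65 302:-71,-21,68 303:-67,-21,71 304:-63,-22,76 305:-61,-21,77 306:-60,-18,76 307:-61,-14,72
237 302:-69,-22,58 303:-65,-22,63 304:-63,-20,62 305:-60,-20,65 306:-61,-15,60 307:-61,-12,59
240 
243 
stile top z 0.11796343275526333
```

arm_command(plan="-0.004 -0.001 -0.0005 0;-0.008 0 0 0;-0.01 0 0 0;-0.008 0 0 0;-0.006 0 0 0;-0.005 0 0 0;-0.004 0 0 0;-0.004 0 0 0;-0.003 0 0 0;-0.002 0 0 0;-0.002 0 0 0;0 0 0 0;0 0 0 0")

```text
clock: 9.32
tcp_pos: [0.6369, 0.0398, 0.0888]
orientation: [0.283, -3.129, 0.0]
contact_force: [-0.3, 0.5, -1.3]
grip_width: 0.0458
gripper_force: 61.3
```

```bash
python3 - 2>/dev/null <<'E'
from h import *
o=r.get_obs(); print(o["tcp_pos"],o["contact_force"],o["moment"])
im,d,P=grab("scene","scene2.png")
cv2.imwrite("pics/crop4.png",cv2.resize(im[200:270,280:370],(720,560),interpolation=cv2.INTER_CUBIC)[...,::-1])
E
```

```text
[0.63686344 0.0398382  0.08877685] [-0.25073139  0.50001606 -1.34185327] [ 0.00262172 -0.05003739 -0.03977551]
```

View pics/crop4.png

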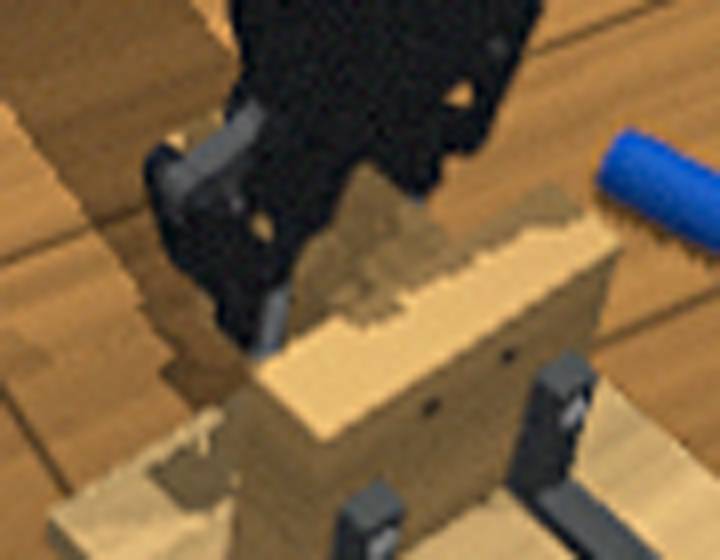

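The notch is over the tongue with no contact force, about 5 mm from the face. I'll now creep in.

arm_command(plan="-0.001 0 0 0;-0.001 0 0 0;-0.001 0 0 0;-0.0005 0 0 0;-0.0005 0 0 0;0 0 0 0;0 0 0 0")

```text
clock: 10.25
tcp_pos: [0.6398, 0.0404, 0.0886]
orientation: [0.282, -3.127, 0.0]
contact_force: [-6.2, -0.4, 2.0]
grip_width: 0.0455
gripper_force: 61.7
```

arm_command(plan="-0.0005 0 0 0;0 0 0 0;0 0 0 0;0 0 0 0")

```text
clock: 10.75
tcp_pos: [0.6398, 0.0404, 0.0885]
orientation: [0.282, -3.126, 0.0]
contact_force: [-6.5, 0.3, 2.6]
grip_width: 0.0453
gripper_force: 61.9
```

```bash
python3 - 2>/dev/null <<'E'
from h import *
o=r.get_obs(); print(o["tcp_pos"],o["contact_force"],o["moment"],R.from_rotvec(o["orientation"]).as_matrix()[:,2])
im,d,P=grab("scene","scene3.png")
xs=[.6717,.0466,.18];c,s=np.cos(xs[2]),np.sin(xs[2])
L=P.copy(); e=P[...,:2]-xs[:2]; L[...,0]=e@[c,s]; L[...,1]=e@[-s,c]
# height profile of tops along x within bracket and stile
for lo in range(-60,30,5):
    m=(L[...,0]*1e3>lo)&(L[...,0]*1e3<lo+5)&(abs(L[...,1])<.02)&(L[...,2]>.1)&(L[...,2]<.126)
    print(lo,m.sum(),np.median(L[m][:,2])*1e3 if m.sum() else "")
a=cv2.resize(im[200:270,280:370],(720,560),interpolation=cv2.INTER_CUBIC)
cv2.imwrite("pics/crop5.png",np.clip(a.astype(float)*1.5,0,255).astype(np.uint8)[...,::-1])
E
```

```text
[0.63982878 0.04035292 0.08850926] [-6.47352787  0.30809658  2.57599545] [-0.15069438  1.14516109 -0.09000106] [-3.20689055e-03 -3.60491960e-04 -9.99994793e-01]
-60 0 
-55 0 
-50 0 
-45 1 117.43506845112539
-40 2 117.55132892436431
-35 7 117.26425772795568
-30 11 117.27014470043551
-25 24 117.77046023888687
-20 31 117.87795292276793
-15 26 117.19858462033179
-10 24 117.81891302749436
-5 29 117.91982706404825
0 29 118.21747841797115
5 26 117.62147660627326
10 32 118.11014181367253
15 27 118.12854466732703
20 31 118.03149389334722
25 58 112.94191478650473
```

View pics/crop5.png

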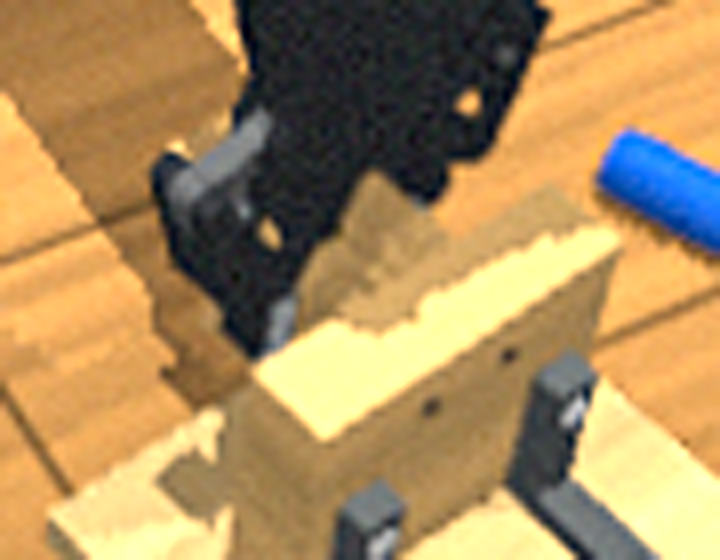

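arm_command(plan="-0.0005 0 -0.0002 0;-0.0005 0 0 0;0 0 0 0;0 0 0 0;0 0 0 0;0 0 0 0")

```text
clock: 11.55
tcp_pos: [0.6398, 0.0404, 0.0885]
orientation: [0.282, -3.124, 0.0]
contact_force: [-9.6, -1.2, 5.8]
grip_width: 0.0455
gripper_force: 62.1
```

arm_command(plan="0 0 -0.0005 0;0 0 0 0;0 0 0 0;0 0 0 0;0 0 0 0;0 0 0 0")

```text
clock: 12.3
tcp_pos: [0.6398, 0.0404, 0.0886]
orientation: [0.282, -3.123, 0.0]
contact_force: [-8.5, -0.6, 2.5]
grip_width: 0.0454
gripper_force: 61.5
```

arm_command(plan="-0.0005 0 -0.0004 0;0 0 0 0;0 0 0 0;0 0 0 0;0 0 0 0;0 0 0 0;0 0 0 0;0 0 0 0;0 0 0 0;0 0 0 0;0 0 0 0;0 0 0 0;0 0 0 0;0 0 0 0;0 0 0 0;0 0 0 0")

```text
clock: 14.3
tcp_pos: [0.6398, 0.0403, 0.0886]
orientation: [0.281, -3.122, 0.0]
contact_force: [-9.2, -1.2, 0.9]
grip_width: 0.0454
gripper_force: 61.5
```

arm_command(plan="0 0 0 0;0 0 0 0;0 0 0 0;0 0 0 0;0 0 0 0;0 0 0 0;0 0 0 0;0 0 0 0;0 0 0 0;0 0 0 0;0 0 0 0;0 0 0 0;0 0 0 0;0 0 0 0;0 0 0 0;0 0 0 0;0 0 0 0;0 0 0 0;0 0 0 0;0 0 0 0")

```text
clock: 16.8
tcp_pos: [0.6398, 0.0404, 0.0886]
orientation: [0.281, -3.122, 0.0]
contact_force: [-9.3, -0.8, -0.4]
grip_width: 0.0454
gripper_force: 61.5
```

```bash
python3 - 2>/dev/null <<'E'
from h import *
o=r.get_obs(); print(o["tcp_pos"],o["contact_force"],o["moment"],R.from_rotvec(o["orientation"]).as_matrix()[:,2])
xs=[.6717,.0466,.18];c,s=np.cos(xs[2]),np.sin(xs[2]);A=[]
for k in range(6):
    P=grab("scene")[2]; L=P.copy(); e=P[...,:2]-xs[:2]; L[...,0]=e@[c,s]; L[...,1]=e@[-s,c]; A.append(L)
L=np.mean(A,0)*1e3
for lo,hi in((-36,-28),(-28,-20),(-20,-13),(-11,-1),(3,12),(12,26)):
    m=(L[...,0]>lo)&(L[...,0]<hi)&(abs(L[...,1])<20)&(L[...,2]>110)&(L[...,2]<126)
    print(lo,m.sum(),np.median(L[m][:,2]).round(2))
m=(L[...,0]>-40)&(L[...,0]<28)&(abs(L[...,1])<18)&(L[...,2]>112)&(L[...,2]<126)
for u,v in list(zip(*np.where(m)))[::12]: print(L[u,v].round(1),end=" ")
E
```

```text
[0.63978081 0.04039323 0.08861854] [-9.2990673  -0.7589888  -0.43359779] [-0.21675576  1.52524666 -0.18222411] [-6.54670711e-03 -7.76701543e-04 -9.99978268e-01]
-36 11 117.7
-28 31 117.59
-20 37 117.46
-11 52 117.81
3 51 118.05
12 82 118.09
[-34.2  15.9 117.9] [-25.6  10.9 118.4] [-24.4   3.4 117.5] [-19.    4.6 118.2] [-17.    2.8 117.7] [-17.8  -2.9 117.4] [-22.3 -14.8 118. ] [ -5.4   8.  117.6] [-11.5  -5.7 118.1] [  5.5  16.8 118.1] [  2.    7.2 118. ] [ -4.   -6.6 118.7] [ -9.5 -17.1 117.5] [  9.2   6.5 118.3] [  2.   -9.1 119.1] [ 18.2  14.  117.9] [ 11.8   0.8 117.7] [  4.3 -14.3 118. ] [ 22.1  10.2 117.2] [ 16.4  -3.8 118.5] [ 12.6 -12.8 117.9] [ 27.9  11.4 114.7] [ 16.7 -16.7 117.5] [ 23.2 -13.6 118.2] [ 27.3 -10.2 112.3]
```

```bash
python3 -c "
from bench import ticket,r
print(r.get_obs()['contact_force']); print(ticket.hand_in())"
```

```text
[-8.20865263 -0.64494362  0.12038449]
the job is handed in; nothing more can be done
None
```

The wide-notch bracket is over the tongue on the far stile with its top flush to within about 0.5 mm; I pressed it at about 9 N for over 4 s and handed in at about 8 N, still gripped.

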